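Hold the lid lock of a stopped centrifuge open with its release key

ROBOT

A 7-joint arm with a two-finger parallel gripper is mounted at the origin on the work surface. World frame = base frame: x ahead of the robot, y to its left, z up, the work surface at z = 0. Lengths are in m, angles in rad, forces in N, time in s.
With the tool pointing down it reaches from about 0.4 to 0.875 m from the base axis. Payload 6.5 kg.
Tool frame: the origin (TCP) lies at the very end of the fingers, on their centre line; the grasp point (between the pads) lies 19 mm behind it (tcp_to_grasp is the distance from the TCP to the grasp point, in m); z points along the fingers, y is the direction in which the jaws open and shut (so a half turn about z gives the same grasp; the last joint's range is limited). The gripper opens to 85 mm and grips with 20 to 120 N. Pads are 22 mm wide; open, the fingers measure 114 mm over their backs; the gripper's body (76 mm by 85 mm) begins 54 mm behind the grasp point. The pads swing forward as they close: fully open they stand 13 mm farther back than shut.
Start: joints at [1.127, 0.536, -0.004, 1.538, 0.003, 1.067, -0.071], TCP at [0.24, -0.604, 0.231] pointing down, gripper open.
Joint ranges: [-2.7, 2.7], [-0.37, 2.16], [-1.27, 1.26], [0.24, 2.4], [-1.31, 4.45], [0.19, 1.91], [-2.76, 2.76]. Speed limits (rad/s): [2.39, 2.39, 3.14, 3.14, 3.14, 3.14, 3.14].

INTERFACE

Orientations are given as [roll, pitch, yaw] about the fixed x, y, z axes, in that order (R = Rz(yaw) Ry(pitch) Rx(roll)).
In Python, from plant import sense, get_image, sign_off, trace, landmark_of, tcp_to_grasp gives the robot as it stands. The module is installed in compiled form; this text tells all that it offers.
- The arm moves only by the tool jog_arm, never from a script. Its argument "moves" is text: rows parted by semicolons, each of 4 numbers parted by spaces: the shift along the world's x, y, z in mm, then the turn about the world's z in degrees. In form: dx dy dz roll; .... A call has 1 to 5 rows; each row is the pose to reach, as a shift and turn from the pose commanded when the call began; what a row does not reach only later rows make up. A row lasts 1/10 s, in which the tool goes at most 50 mm and 8.59 degrees, less where a joint would pass 70% of its speed; a pose out of reach is approached as far as the arm can. A call with a gripper value outside its range is refused whole. "gripper" is the closure, from -1 (fully open) to 1 (shut), set as the call begins (left out, the last holds). The fingers move at their own pace and stop on an object; "grip_force" is the grip in N (left out, the last holds). Time passes only in rows, so rows that repeat a pose let the fingers close. It gives the time, the measured TCP pose, the force and the opening at its end, in the units of the state.
- sense(): the state, without advancing time (a new reading comes with each control period).
- get_image(name): name is "side" or "top"; returns a dict with "color" (480x640x3 uint8, red, green, blue), "vertical_fov" (degrees; the focal length in pixels is half the picture's height over the tangent of half this angle, whatever the lens; pixels are square), "cx", "cy" (the principal point, pixels), "dist" ([k1, k2, p1, p2, k3] as OpenCV has them; the pictures are not rectified), "xyz" and "rotation" of the camera in the world. Camera axes: x right, y up, looking along -z (the intrinsics and any distortion apply to the point x, -y, -z); pixel columns grow to the right and rows downward; lengths in m; the calibration is good to about 2 mm. A picture is of the moment at which its call begins. There is no depth.
- sign_off(): hands the job in, once; it reports no verdict.
Trained networks look in a picture, given as the dict that the camera call returned (one of the last four; its "shot" number tells which), for a name from the list of things; names that differ only in an ending like _2 or _b are one class to them, and where a whole thing is asked for, a point or a joint stands for the part that bears it (a point fixed in the world has none). Each returns a list of dicts, best first, with "confidence" (0 to 1); they miss things now and then, are a little off and sometimes report something else, mostly with a low value. They report only what shows in the picture. A call takes as long as a camera call.
- trace(picture, name): "mask" (480x640 bool, what is visible of it) and "pixel" ([column, row] in pixels, amid what is visible of it).
- landmark_of(picture, name): "pixel" ([column, row] in pixels: a listed point, or the origin of a listed thing).
The state is a dict: "time_s": time; "joint_pos": joint angles; "joint_velocities": joint speeds; "joint_efforts": joint torques, N m; "ee_pos": TCP position; "orientation": TCP orientation; "ft_force": force on the tool from outside, world axes, zero at the start; "wrist_torque": the same for the moment, N m; "grip_width": opening from 0.0 (shut) to 1.0 (fully open).
Only numpy, scipy, OpenCV 4.12 (cv2) and the standard library are available. Lean on these libraries where they do the work, as an engineer would, in place of code of your own. Each camera call takes 0.05 s, during which the arm holds its last target.

TASK

The power has failed with the centrifuge's lid locked. Turn its speed knob fully anticlockwise to the stop so that it cannot start up again, then take the release key from the accessory block, wiggle it past the sticky pins of the lid lock until it is fully home, and turn it a quarter turn clockwise to its stop. Finish still gripping the key and holding it turned against its spring, so that I can lift the lid; leave the tube rack, bottle and dish where they stand.

Things in the scene. Friction and masses are not known exactly. Their poses are not given: they have to be found in the camera images.
- centrifuge: White bench centrifuge, 300 mm wide (y), origin on the table under the middle of its low control deck; x points away from the deck's front towards the lid. The deck is 120 mm high, x -55 to +55 mm, and carries the knob (left) and the lid lock (right). Behind it, x 55 to 285 mm, the housing is 165 mm high with a round lid up to 195 mm. It is fixed.
- speed_knob_grip (a point): Speed knob: black bar knob, the only knob on the deck, left of the lock seen from the robot. Grip bar 42 mm long, 14 mm thick, 32 mm tall, its top 44 mm above the deck. This point is on the vertical turning axis, 7 mm below the bar's top; its x axis runs along the bar and turns with it.
- speed_knob (a joint): Angle of the speed knob in rad, 0 at the fully anticlockwise stop (seen from above), growing clockwise. It starts 0.6 to 1.4 rad from the stop, turns with light friction (0.03 N m) and stays where it is left.
- key_block: Grey accessory block, 120 mm (x) x 60 x 45 mm high, fixed, origin under its centre. The key stands in its slot at x = +35 mm; two round metal sleeves 20 mm across stand 12 mm proud of it at x = -10 and -38 mm.
- key_grip (a point): Release key, centre of its black head. The key stands upright, blade down, in the block. Head: upright plate 32 mm wide (along this point's x), 10 mm thick (along y), 32 mm tall, to be held by its two broad faces; z up. The shoulder, which rests on the block, is 26 mm below this point. Mass about 30 g. The key works either way round.
- key_tip (a point): Tip of the key's blade on its long axis, 52 mm below key_grip and 26 mm below the shoulder; same axes. Under the head: round steel stem 14 mm across, 10 mm tall, ending in the shoulder; then a neck 4 mm across, 6 mm long; then the flat steel blade 12 mm wide (x), 4 mm thick (y), 20 mm long with rounded edges.
- lock_mouth (a point): Lid lock: square steel plate (32 mm, 4 mm thick) on the deck with an upright keyway. Point: centre of the slot at the plate's upper face; z up. Slot 14 mm long (this point's x), 6 mm wide (y). Fully home: shoulder on the plate, key_tip 26 mm below this point. Only then (shoulder within 2 mm) is the blade clear of the plate and free to turn; once turned it cannot be drawn out.
- lock_plug (a joint): Angle of the lock's plug, turned by the key: 0 at rest, growing clockwise from above, stop at 1.57 rad; the key has 0.15 rad of play in it. A spring (0.025 N m at rest, 0.08 at the stop) turns it back. Pairs of sticky pins 11 and 18 mm below lock_mouth resist a straight push (15 to 25 N); rocking the key 0.1 rad about its long axis and 1 mm across its broad faces eases them aside for good at 5 to 12 N.
- tube_rack: Bystander: white rack of corked glass tubes, 160 x 62 x 113 mm, origin under its centre.
- amber_bottle: Bystander: brown bottle, 60 mm across, 130 mm tall, origin under its centre.
- steel_dish: Bystander: round steel dish, 110 mm across, 25 mm high, origin under its centre.

How it is judged:
By the outcome, as a careful person would: the job done as asked, in the order asked, and still so for the second after the job is handed in, while the arm keeps its last pose, push and grip.
It also fails if it takes over 58 s, if anything falls off the work surface, if the arm or the gripper's body presses on something with over 40 N, if the wrist force passes 120 N, or if a joint passes its speed limit or range.

## Working session

There is one attempt and no reset: what is moved stays moved. The work goes in short steps, Python scripts to look and compute and a tool call to move; the robot and the scene stay as the last step left them, time stands still between calls to the robot, and variables do not carry over. Pictures are saved under pics/ and viewed, and the job is handed in when it is done.

Besides the shell and the picture viewer there is one more tool, called after "Request:" as a command line: name --argument value ..., lists and objects as JSON in quotes. jog_arm: Moves the arm, as the interface text tells. Its arguments: {"type":"object","properties":{"moves":{"type":"string"},"gripper":{"type":"number"},"grip_force":{"type":"number"}},"required":["moves"]}

```bash
mkdir -p pics
cat > h.py <<'E'
import numpy as np, cv2
from plant import sense, get_image, trace, landmark_of, tcp_to_grasp
def K(p):
    f=240/np.tan(np.radians(p["vertical_fov"])/2)
    return np.array([[f,0,p["cx"]],[0,f,p["cy"]],[0,0,1]])
def Rm(p):
    R=np.array(p["rotation"],float)
    if R.shape==(3,3): return R
    from scipy.spatial.transform import Rotation as r
    return r.from_euler('xyz',R).as_matrix() if R.size==3 else None
def ray(p,px):
    u=cv2.undistortPoints(np.array([[px]],float),K(p),np.array(p["dist"],float))[0,0]
    d=Rm(p)@np.array([u[0],-u[1],-1]); return np.array(p["xyz"],float),d/np.linalg.norm(d)
def atz(p,px,z):
    o,d=ray(p,px); return o+d*(z-o[2])/d[2]
def tri(rs):
    A=0;b=0
    for o,d in rs:
        M=np.eye(3)-np.outer(d,d);A=A+M;b=b+M@o
    x=np.linalg.solve(A,b); return x,[np.linalg.norm((np.eye(3)-np.outer(d,d))@(x-o))*1e3 for o,d in rs]
def proj(p,X):
    c=Rm(p).T@(np.array(X,float)-np.array(p["xyz"]));
    c=np.array([c[0],-c[1],-c[2]])
    return cv2.projectPoints(c.reshape(1,1,3),np.zeros(3),np.zeros(3),K(p),np.array(p["dist"],float))[0].ravel()
def save(p,n): cv2.imwrite('pics/'+n,p["color"][:,:,::-1])
E
cat > a.py <<'E'
from h import *
np.set_printoptions(precision=4,suppress=True)
s=get_image("side");t=get_image("top");save(s,'s0.png');save(t,'t0.png')
for p in(s,t): print({k:p[k] for k in p if k!='color'})
print(sense(), tcp_to_grasp)
for n in["speed_knob_grip","key_grip","key_tip","lock_mouth","key_block","centrifuge","tube_rack","amber_bottle","steel_dish"]:
    a=landmark_of(s,n);b=landmark_of(t,n)
    print(n,[(np.round(x["pixel"],1),round(x["confidence"],2)) for x in a[:3]],[(np.round(x["pixel"],1),round(x["confidence"],2)) for x in b[:3]])
    if a and b: print('   ',*tri([ray(s,a[0]["pixel"]),ray(t,b[0]["pixel"])]))
E
python3 a.py
```

```text
{'vertical_fov': 46.87384427773312, 'cx': 312.02967108437423, 'cy': 236.31213778320625, 'dist': array([-0.1054,  0.    ,  0.    ,  0.    ,  0.    ]), 'xyz': array([0.1573, 1.0387, 0.9402]), 'rotation': array([ 0.9303, -0.0143, -2.8032]), 'shot': 1}
{'vertical_fov': 44.975664907210145, 'cx': 321.672994773564, 'cy': 246.54245775575697, 'dist': array([-0.0442,  0.    ,  0.    ,  0.    ,  0.    ]), 'xyz': array([0.2876, 0.0054, 1.489 ]), 'rotation': array([ 0.1715, -0.0019, -1.578 ]), 'shot': 2}
{'time_s': 0.1, 'joint_pos': array([ 1.1268,  0.5371, -0.0044,  1.5388,  0.0026,  1.0673, -0.0712]), 'joint_velocities': array([-0.0011, -0.0028,  0.0007, -0.003 ,  0.0012, -0.0009,  0.0004]), 'joint_efforts': array([  0.0021, -58.457 ,   1.0515, -25.9777,   0.0126,   0.0047,
        -0.    ]), 'ee_pos': array([ 0.2395, -0.6036,  0.2305]), 'orientation': array([-3.14  ,  0.0001,  0.3778]), 'ft_force': array([ 0.4463, -0.4636,  0.1679]), 'wrist_torque': array([-0.001 ,  0.0008,  0.0441]), 'grip_width': 1.0014419237562557} 0.0187
speed_knob_grip [(array([289. , 250.5]), 0.67)] [(array([277.2, 245. 
[... 587 characters left out ...]
498897046), np.float64(2.329443149889637)]
key_block [(array([297.6, 373.5]), 0.85)] [(array([200.5, 292.9]), 0.64)]
    [ 0.4287  0.3151 -0.0047] [np.float64(1.7819783892618544), np.float64(1.781978389261845)]
centrifuge [(array([296. , 278.4]), 0.7), (array([274.9, 364.2]), 0.56)] []
tube_rack [(array([368.9, 212.6]), 0.91)] [(array([450.7, 289. ]), 0.88)]
    [ 0.4371 -0.3308 -0.0006] [np.float64(5.04717925186658), np.float64(5.047179251866656)]
amber_bottle [(array([181.7, 383.7]), 0.79)] []
steel_dish [(array([297.9, 278.4]), 0.7), (array([307.4, 190.4]), 0.64)] [(array([465.5, 205. ]), 0.57)]
    [ 0.7604 -0.5144 -0.5046] [np.float64(18.401069356202033), np.float64(18.401069356201837)]
```

View pics/s0.png

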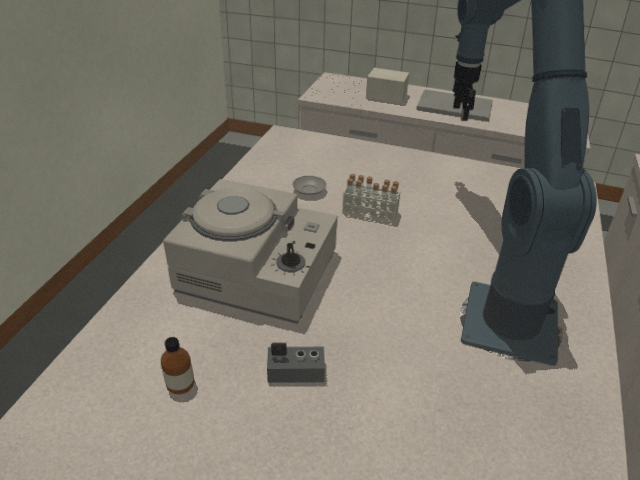

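View pics/t0.png

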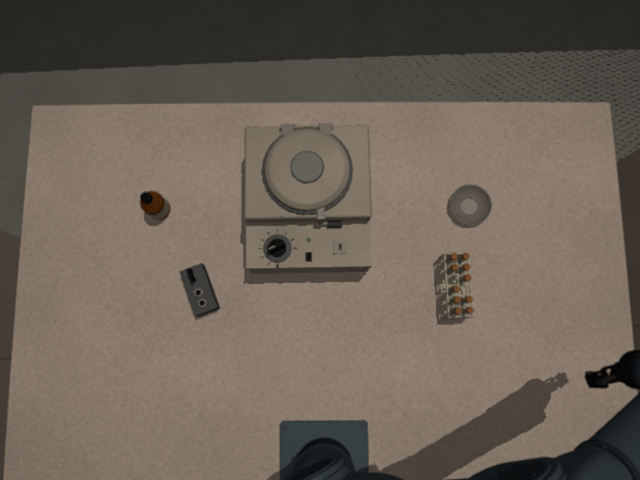

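Run:
```python
import cv2
a=cv2.imread('pics/s0.png')[180:420,220:400];cv2.imwrite('pics/s0z.png',cv2.resize(a,None,fx=2.5,fy=2.5,interpolation=3))
a=cv2.imread('pics/t0.png')[200:330,160:380];cv2.imwrite('pics/t0z.png',cv2.resize(a,None,fx=3.6,fy=3.6,interpolation=3))
```

```text
(no output)
```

View pics/s0z.png

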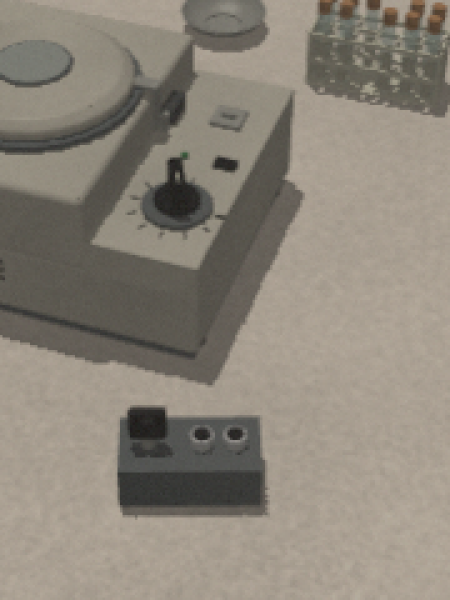

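View pics/t0z.png

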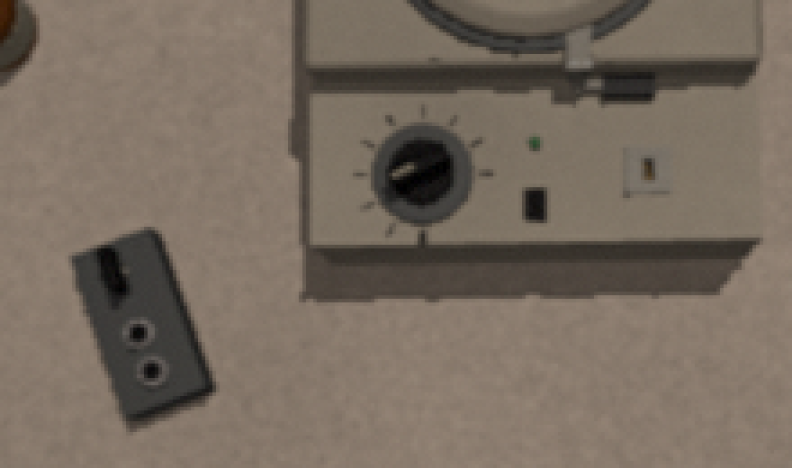

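```bash
cat > b.py <<'E'
from h import *
np.set_printoptions(precision=4,suppress=True,linewidth=200)
s=get_image("side");t=get_image("top")
for nm,p,c in(("s",s,(311.7,226.1)),("t",t,(340.4,247.6))):
    g=cv2.cvtColor(p["color"],cv2.COLOR_RGB2GRAY)
    x,y=map(round,c); print(nm,x-9,y-8);print(g[y-8:y+9,x-9:x+10])
for n in["speed_knob_grip","key_grip","key_block"]:
    for nm,p in(("s",s),("t",t)):
        r=trace(p,n)
        if r:
            m=r[0]["mask"];pts=np.argwhere(m)[:,::-1].astype(np.float32)
            print(n,nm,r[0]["confidence"],r[0]["pixel"],m.sum(),cv2.minAreaRect(pts),pts.min(0),pts.max(0))
            np.save(f'm_{n}_{nm}.npy',m)
for q in [(0.53,0.106,.157)]: print(proj(s,q),proj(t,q))
E
python3 b.py
```

```text
s 303 218
[[143 136 138 141 140 140 140 140 140 138 142 142 139 141 140 143 142 144 142]
 [139 141 142 139 139 141 139 140 143 140 138 138 139 138 141 140 143 144 145]
 [138 137 140 139 140 139 139 139 139 139 140 141 138 139 140 143 137 139 141]
 [137 135 138 137 135 135 136 135 140 139 139 140 140 141 141 140 141 141 142]
 [138 139 141 139 127 122 123 127 131 134 136 138 137 138 141 143 142 141 142]
 [141 141 139 132 124 120 121 121 121 121 123 125 131 137 134 140 139 142 143]
 [140 140 136 126 118 120 114 120 119 122 122 121 122 122 120 121 129 142 143]
 [139 140 129 120 119 108  98 104 112 114 115 116 119 122 120 105 115 140 140]
 [139 131 122 120 118 105  85  82  84  88  82  98 118 123 116 104 120 140 144]
 [135 127 121 118 118 122 115 106  99  84  89 107 122 121 106 116 140 138 140]
 [127 112 116 119 120 117 120 122 124 126 120 121 121 115 104 118 140 139 142]
 [121  87  81  92  99 108 116 116 118 117 121 123 121 106 116 141 138 142 140]
 [134 117  96  98  98  87  86  88  99 106 110 117 106  94 122 143 141 142 140]
 [137 140 138 136 138 125  99  97  94  92  89  80  83 112 140 1
[... 1731 characters left out ...]
, 59.74356460571289) [281. 243.] [300. 266.]
speed_knob_grip t 0.52 [276.0, 245.8] 254 ((276.5, 247.5), (17.0, 17.0), 90.0) [268. 239.] [285. 256.]
key_grip s 0.64 [276.3, 350.5] 215 ((278.5, 351.0), (16.0, 15.0), 90.0) [271. 343.] [286. 359.]
key_grip t 0.55 [191.3, 274.6] 66 ((191.0, 275.0), (12.0, 6.0), 90.0) [188. 269.] [194. 281.]
key_block s 0.56 [300.6, 363.8] 1868 ((295.1689758300781, 365.0554504394531), (36.676509857177734, 57.45014953613281), 87.61405944824219) [267. 346.] [324. 383.]
key_block t 0.69 [198.7, 292.9] 1232 ((199.18724060058594, 289.60986328125), (50.33487319946289, 26.518882751464844), 70.64100646972656) [180. 263.] [218. 316.]
[288.9113 248.3912] [276.7978 241.934 ]
```

```bash
cat > c.py <<'E'
from h import *
np.set_printoptions(precision=4,suppress=True,linewidth=200)
s=get_image("side");t=get_image("top")
def cen(p,x0,x1,y0,y1,bg):
    g=cv2.cvtColor(p["color"],cv2.COLOR_RGB2GRAY).astype(float)[y0:y1,x0:x1]
    w=np.clip(bg-8-g,0,None); yy,xx=np.mgrid[y0:y1,x0:x1]
    c=np.array([(w*xx).sum(),(w*yy).sum()])/w.sum()
    d=np.stack([xx-c[0],yy-c[1]],-1).reshape(-1,2); C=(d*w.reshape(-1,1)).T@d/w.sum()
    e,v=np.linalg.eigh(C); return c,v[:,1],np.sqrt(e)
cs,vs,es=cen(s,307,316,224,229,120);ct,vt,et=cen(t,337,343,242,252,116)
print(cs,vs,es,ct,vt,et)
print('slot side',atz(s,cs,.124),'top',atz(t,ct,.124),tri([ray(s,cs),ray(t,ct)]))
for p,c,v in((s,cs,vs),(t,ct,vt)):
    d=atz(p,c+3*v,.124)-atz(p,c-3*v,.124);print('dir',np.degrees(np.arctan2(d[1],d[0])))
# plate corners side & top, deck edges
for px in[(307.3,221.6),(319.5,224.5),(315.8,230.6),(303.9,228.4)]: print('plate s',atz(s,px,.124))
# knob pointer in top view
g=cv2.cvtColor(t["color"],cv2.COLOR_RGB2GRAY); print(g[236:260,264:290])
g=cv2.cvtColor(s["color"],cv2.COLOR_RGB2GRAY); print(g[240:272,276:306])
E
python3 c.py
python3 - <<'E'
import cv2,numpy as np
a=cv2.imread('pics/s0.png')[236:276,268:314];b=cv2.imread('pics/t0.png')[230:264,254:300]
a=cv2.resize(a,(460,400),interpolation=2);b=cv2.resize(b,(460*1,340),interpolation=2)
c=cv2.imread('pics/s0.png')[336:390,262:330];d=cv2.imread('pics/t0.png')[258:322,175:223]
c=cv2.resize(c,(340,270),interpolation=2);d=cv2.resize(d,(240,320),interpolation=2)
o=np.zeros((600,800,3),np.uint8);
o[:260,:300]=cv2.resize(a,(300,260));o[:300,310:716]=cv2.resize(b,(406,300));o[310:580,:340]=c;o[278+0:598,0+400:640]=d
cv2.imwrite('pics/z1.png',o)
E
```

```text
[311.2261 226.1571] [-0.9834 -0.1815] [0.5032 1.693 ] [339.7432 246.3477] [0.0917 0.9958] [0.9314 1.7614]
slot side [ 0.5261 -0.0382  0.124 ] top [ 0.5243 -0.042   0.124 ] (array([ 0.526 , -0.0418,  0.1212]), [np.float64(1.267691916763696), np.float64(1.2676919167634706)])
dir 2.863080401488981
dir -175.52746282649258
plate s [ 0.5421 -0.0535  0.124 ]
plate s [ 0.5088 -0.0524  0.124 ]
plate s [ 0.509  -0.0242  0.124 ]
plate s [ 0.5401 -0.0226  0.124 ]
[[115 116 118 117 112  96  81  71  65  62  65  65  66  65  65  65  65  65  67  72  81  94 107 114 114 112]
 [117 118 115 108  95  76  63  61  64  65  66  63  63  64  62  67  66  67  67  66  68  73  85 103 112 114]
 [117 116 107  86  71  64  63  66  63  62  59  51  46  51  48  54  60  64  64  65  67  66  70  88 104 114]
 [113 108  89  69  62  65  65  61  50  39  31  29  22  30  31  31  36  41  43  59  65  65  67  71  88 107]
 [101  92  72  62  63  65  61  47  32  17  19  19  19  19  17  16  12  18  24  44  62  68  68  65  75  96]
 [100  80  63  64  65  61  46  32  22  15  17  16  16  15  14  13  15  16  13  29  57  65  70  67  70  87]
 [
[... 5161 characters left out ...]
 81  70  52  51  43  45  43  47  46  47  64  80  84  84  84  84  76  66  67 111 121]
 [138 121  77  63  73  82  84  84  85  82  83  80  73  64  60  57  56  57  54  57  72  83  83  80  79  63  74  95 123 133]
 [138 136 117  82  71  73  77  79  83  83  82  83  78  80  70  62  62  59  64  64  75  80  77  65  64  63 111 140 141 140]
 [132 122 124 135 108  81  65  72  79  77  78  77  81  80  82  84  82  82  80  80  75  66  61  75  88  96 123 144 144 141]
 [ 92 103 120 143 142 122  93  76  63  59  63  69  70  76  73  74  70  69  63  59  60  72  88 119 139 136 133 138 140 143]
 [120 142 142 142 141 141 141 125  92  85  88  77  64  62  61  60  61  62  66  79  90 120 144 145 132 102  86 120 141 143]]
```

View pics/z1.png

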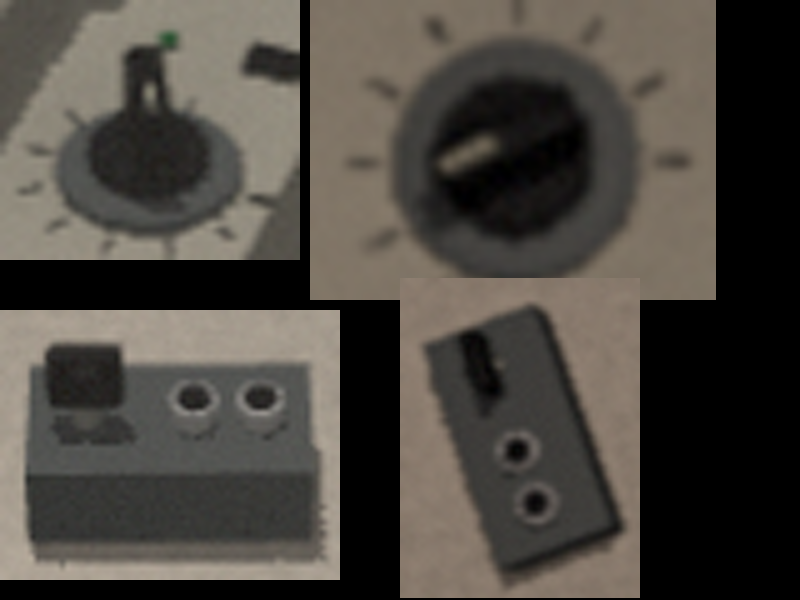

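```bash
cat > d.py <<'E'
from h import *
np.set_printoptions(precision=4,suppress=True,linewidth=200)
s=get_image("side");t=get_image("top")
g=cv2.cvtColor(t["color"],cv2.COLOR_RGB2GRAY)
def sub(p,x0,x1,y0,y1,th,k=10):
    g=cv2.cvtColor(p["color"],cv2.COLOR_RGB2GRAY)[y0:y1,x0:x1]
    G=cv2.resize(g,None,fx=k,fy=k,interpolation=cv2.INTER_CUBIC)
    cs,_=cv2.findContours((G<th).astype(np.uint8),cv2.RETR_EXTERNAL,cv2.CHAIN_APPROX_NONE)
    c=max(cs,key=cv2.contourArea)[:,0].astype(np.float32)
    return (c+.5)/k-.5+np.array([x0,y0])
def circ(P):
    A=np.c_[2*P,np.ones(len(P))];r=np.linalg.lstsq(A,(P**2).sum(1),rcond=None)[0];return r[:2],np.sqrt(r[2]+r[:2]@r[:2])
for th,z,nm in((90,.122,'dial'),(42,.132,'skirt')):
    c=sub(t,255,299,228,268,th); W=np.array([atz(t,q,z)[:2] for q in c[::4]])
    for i in range(6):
        m,r=circ(W);e=np.hypot(*(W-m).T)-r;W=W[abs(e)<max(.0012,1.2*np.median(abs(e)))]
    print(nm,m,r,len(W))
for c in((277.2,245.),): print('grip top',atz(t,c,.157))
print('grip side',atz(s,(289,250.5),.157), 'bar top mid side',atz(s,(290.5,244),.164))
for q in((269,248),(274.2,245.6)): print('mark',atz(t,q,.164))
# block
c=sub(t,172,226,255,325,72);
r=cv2.minAreaRect(c.astype(np.float32));print(r)
W=np.array([atz(t,q,.045)[:2] for q in c]).astype(np.float32);print('block',cv2.minAreaRect(W))
# sleeves top rim z=.057
for q in((198.3,292),(202,302.5)): print('slv',atz(t,q,.057))
for q in((300.8,354),(314.2,353.7)): print('slv s',atz(s,q,.057))
print('key top',atz(t,(192.2,274.4),.071),atz(s,(277.9,346.7),.071))
print(g[264:286,182:204])
gs=cv2.cvtColor(s["color"],cv2.COLOR_RGB2GRAY);print(gs[338:366,266:292])
E
python3 d.py
```

```text
dial [0.5217 0.1084] 0.0341612491807226 200
skirt [0.5212 0.1091] 0.022275068881487663 92
grip top [0.5227 0.105  0.157 ]
grip side [0.527  0.1132 0.157 ] bar top mid side [0.5292 0.0977 0.164 ]
mark [0.5146 0.1235 0.164 ]
mark [0.5201 0.1114 0.164 ]
((199.22193908691406, 290.5814514160156), (50.55811309814453, 26.81947135925293), 70.34617614746094)
block ((0.42893609404563904, 0.30790799856185913), (0.12780708074569702, 0.06622641533613205), 20.846263885498047)
slv [0.4235 0.3075 0.057 ]
slv [0.3974 0.2976 0.057 ]
slv s [0.4245 0.312  0.057 ]
slv s [0.3985 0.3016 0.057 ]
key top [0.4657 0.3208 0.071 ] [0.4718 0.3213 0.071 ]
[[119 119 122 123 124 127 127 124 126 129 128 125 122 119 106  97  87  74  59  53  54  76]
 [122 123 123 124 127 128 129 127 127 124 122 106  96  83  72  65  63  57  58  55  41  42]
 [121 123 123 126 127 131 130 125 120 108  87  74  64  62  58  58  60  58  60  58  52  35]
 [123 124 125 126 123 121 112  97  85  72  65  57  59  59  59  60  61  61  62  62  52  40]
 [127 124 121 113  98  77  58  43  42  51  57  59  61  63  61  60  62  60  62  61  56  44]
 [120 109  9
[... 3832 characters left out ...]
  73  78  71  56  55  53  55  55  55  54  67  82  85  83]
 [152 113  80  85  83  84  76  57  53  52  55  56  57  58  54  54  54  54  53  54  54  57  64  84  87  87]
 [151 114  83  85  84  82  84  80  57  52  55  52  53  54  52  58  54  55  58  55  52  57  55  69  81  86]
 [151  96  84  85  80  81  83  79  54  54  54  56  59  77  58  55  56  54  55  54  68  76  63  82  83  86]
 [150 100  83  84  81  85  82  81  81  84  84  82  84  83  83  82  83  82  85  82  82  83  81  84  81  84]
 [148  98  83  86  83  81  85  85  84  80  83  82  85  82  83  80  84  84  82  84  84  86  86  81  83  81]
 [152  99  83  82  85  86  85  85  86  81  84  85  82  85  85  85  82  84  84  86  83  82  85  82  85  86]]
```

```bash
cat > e.py <<'E'
from h import *
t=get_image("top");save(t,'t1.png')
g=cv2.GaussianBlur(cv2.cvtColor(t["color"],cv2.COLOR_RGB2GRAY),(0,0),0.8).astype(float)
def edgecols(x0,x1,y0,y1,z):
    P=[]
    for x in range(x0,x1):
        d=np.abs(np.diff(g[y0:y1,x])); i=d.argmax()
        if 0<i<len(d)-1: i=i+.5*(d[i-1]-d[i+1])/(d[i-1]-2*d[i]+d[i+1])
        P.append(atz(t,(x,y0+i+.5),z)[:2])
    P=np.array(P);m=np.polyfit(P[:,1],P[:,0],1)
    for _ in range(5):
        e=P[:,0]-np.polyval(m,P[:,1]);k=abs(e)<2*np.median(abs(e))+1e-5;m=np.polyfit(P[k,1],P[k,0],1)
    print('yaw',-np.degrees(np.arctan(m[0])),'x at y=.03',np.polyval(m,.03))
edgecols(255,365,262,273,.12)
edgecols(255,320,214,224,.165)
edgecols(255,280,120,132,.165);edgecols(335,365,120,132,.165)
E
python3 e.py
```

```text
yaw 0.5889232095277556 x at y=.03 0.4756644796088256
yaw 0.7186018503991706 x at y=.03 0.5872470057970283
yaw 0.29911647426537546 x at y=.03 0.8138283660547796
yaw 0.6151152251515083 x at y=.03 0.8145465809303468
```

Request:
jog_arm --moves "20 30 50 0; 230 354 90 93; 230 354 90 93; 230 354 90 93; 230 354 90 93" --gripper 0.1 --grip_force 30

```text
time_s: 2.15
ee_pos: [0.3648, -0.4116, 0.2974]
orientation: [3.141, 0.0, 0.984]
ft_force: [1.8, -0.3, 0.4]
grip_width: 0.452
```

Request:
jog_arm --moves "100 200 0 58; 100 200 0 58; 100 200 0 58; 100 200 0 58; 150 350 0 58"

```text
time_s: 2.65
ee_pos: [0.4711, -0.1856, 0.2972]
orientation: [3.141, 0.001, 1.734]
ft_force: [1.1, -0.0, 0.2]
grip_width: 0.452
```

```bash
python3 -c "
from h import *
s=sense();print(s['ee_pos'],s['orientation'],s['joint_pos'])"
```

```text
[ 0.47107938 -0.18559194  0.29717581] [3.14051526e+00 6.75305812e-04 1.73375406e+00] [ 0.67501972  0.25294914 -0.46019045  1.81615931  0.12529369  1.09977926
  0.33357456]
```

Request:
jog_arm --moves "40 240 0 14; 40 240 0 14; 40 240 0 14; 40 240 0 14; 40 240 0 14"

```text
time_s: 3.15
ee_pos: [0.5101, 0.0554, 0.2972]
orientation: [3.141, 0.0, 1.973]
ft_force: [0.7, -1.0, -0.4]
grip_width: 0.449
```

Request:
jog_arm --moves "0 0 0 0; 0 0 0 0"

```text
time_s: 3.35
ee_pos: [0.51, 0.0535, 0.2968]
orientation: [-3.142, 0.0, 1.975]
ft_force: [-0.8, -0.5, -0.7]
grip_width: 0.445
```

```bash
python3 -c "
from h import *
s=sense();print(s['ee_pos'],s['orientation'],np.degrees(s['orientation'][2]),s['joint_pos'])"
```

```text
[0.51002106 0.05352006 0.2968198 ] [-3.14151189e+00  1.25393380e-04  1.97465857e+00] 113.1396023037754 [ 0.32716629  0.29248202 -0.62804868  1.79324267  0.18981207  1.11660059
  0.03936382]
```

Request:
jog_arm --moves "12.5 56.5 -40 1; 12.5 56.5 -57 1; 12.5 56.5 -67 1; 12.5 56.5 -67 1; 12.5 56.5 -67 1"

```text
time_s: 3.85
ee_pos: [0.5231, 0.1071, 0.2305]
orientation: [3.141, 0.001, 1.987]
ft_force: [-0.6, -0.2, 0.3]
grip_width: 0.45
```

```bash
cat > look.py <<'E'
import sys
from h import *
np.set_printoptions(precision=4,suppress=True)
n=sys.argv[1];x0,y0,x1,y1,a0,b0,a1,b1=map(int,sys.argv[2:10])
s=get_image("side");t=get_image("top");st=sense();print(st['ee_pos'],np.degrees(st['orientation']),st['ft_force'],st['wrist_torque'],st['grip_width'])
o=np.zeros((600,800,3),np.uint8)
for i,(p,c) in enumerate(((s,(x0,y0,x1,y1)),(t,(a0,b0,a1,b1)))):
    a=p["color"][c[1]:c[3],c[0]:c[2],::-1];k=min(398/a.shape[1],600/a.shape[0])
    a=cv2.resize(a,None,fx=k,fy=k,interpolation=cv2.INTER_CUBIC);o[:a.shape[0],i*400:i*400+a.shape[1]]=a
cv2.imwrite('pics/'+n,o)
tcp=st['ee_pos'];print('tcp px',proj(s,tcp),proj(t,tcp))
E
python3 look.py k1.png 250 170 330 280 240 200 320 290
```

```text
[0.5235 0.1077 0.2311] [179.8984   0.0773 113.8524] [ 1.0614 -0.6081 -0.4595] [-0.0427  0.0518 -0.0077] 0.4490733408927118
tcp px [290.9977 223.0686] [273.506 238.834]
```

View pics/k1.png

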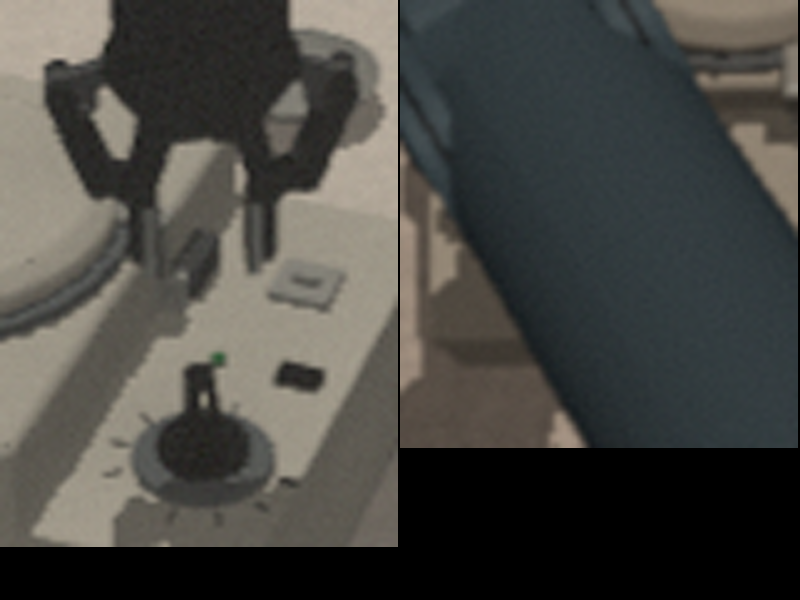

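Request:
jog_arm --moves "0 2 -40 0; 0 2 -75 0; 0 2 -91 0; 0 2 -91 0; 0 2 -91 0"

```text
time_s: 4.45
ee_pos: [0.5235, 0.1109, 0.14]
orientation: [3.14, 0.001, 1.989]
ft_force: [-1.1, 1.1, 0.5]
grip_width: 0.448
```

```bash
python3 look.py k2.png 250 190 330 280 240 200 320 290
```

```text
[0.5239 0.1113 0.1406] [179.8299   0.0475 113.9647] [-0.0272  0.7766  0.3372] [ 0.0138 -0.0519  0.0412] 0.4497380002852664
tcp px [290.6205 255.897 ] [275.066  245.7306]
```

View pics/k2.png

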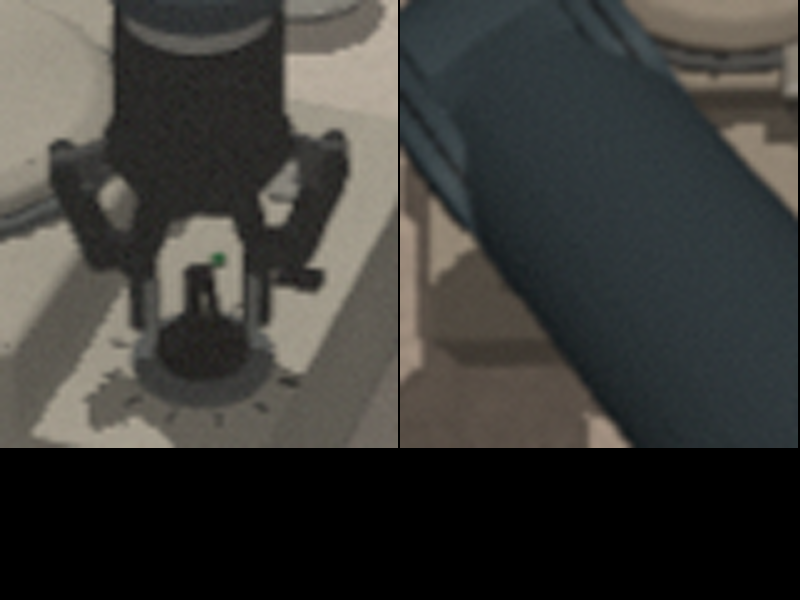

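Side view: the fingers (crop cols 145 and 258) straddle the knob bar (col ~200). Closing on it.

Request:
jog_arm --moves "0 0 0 0; 0 0 0 0; 0 0 0 0; 0 0 0 0; 0 0 0 0" --gripper 1 --grip_force 25

```text
time_s: 5.05
ee_pos: [0.5226, 0.111, 0.1398]
orientation: [3.142, 0.001, 1.99]
ft_force: [-3.5, -1.6, 7.5]
grip_width: 0.163
```

```bash
python3 look.py k3.png 250 190 330 280 240 200 320 290
```

```text
[0.5226 0.111  0.1398] [179.9996   0.0492 113.9929] [-3.0954 -1.4859  6.896 ] [-0.3369  0.6345  0.0417] 0.15749331131579858
tcp px [291.1935 256.2088] [275.1865 246.3328]
```

View pics/k3.png

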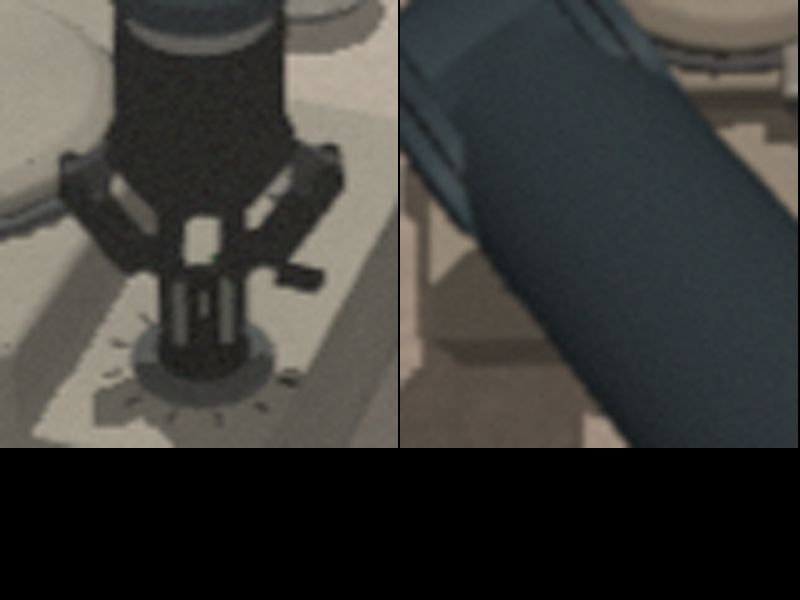

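Request:
jog_arm --moves "-1 0 2 8; -1 0 2 16; -1 0 2 24; -1 0 2 32; -1 0 2 40"

```text
time_s: 5.65
ee_pos: [0.5213, 0.1098, 0.1401]
orientation: [-3.14, -0.0, 2.693]
ft_force: [0.7, -2.6, -9.2]
grip_width: 0.157
```

Request:
jog_arm --moves "0 0 0 6; 0 0 0 12; 0 0 0 18; 0 0 0 18"

```text
time_s: 6.05
ee_pos: [0.5211, 0.1092, 0.1401]
orientation: [-3.139, -0.001, 3.001]
ft_force: [0.7, -3.8, -6.7]
grip_width: 0.16
```

```bash
cat > st.py <<'E'
from h import *
np.set_printoptions(precision=4,suppress=True)
s=sense();print(s['time_s'],s['ee_pos'],np.degrees(s['orientation']),s['ft_force'],s['wrist_torque'],s['grip_width'],s['joint_pos'])
E
python3 st.py
```

```text
6.05 [0.5211 0.1092 0.1401] [-179.8542   -0.0804  171.9716] [ 0.6572 -3.8351 -6.6725] [-0.9928 -0.2314  0.0276] 0.16043491318714026 [ 0.3164  0.6009 -0.8043  1.8872  0.5523  0.8929  0.6689]
```

Request:
jog_arm --moves "0 -1 -1 4; 0 -1 -1 8; 0 -1 -1 8"

```text
time_s: 6.35
ee_pos: [0.5211, 0.1088, 0.14]
orientation: [-3.139, -0.001, 3.139]
ft_force: [-3.3, -4.6, 0.8]
grip_width: 0.159
```

```bash
python3 st.py
```

```text
6.35 [0.5211 0.1088 0.14  ] [-179.8574   -0.0711  179.8637] [-3.3141 -4.6433  0.8365] [-1.0672  0.5512 -0.0378] 0.1586815618581111 [ 0.338   0.6129 -0.8354  1.8867  0.5766  0.9035  0.7876]
```

Request:
jog_arm --moves "0 0 0 3; 0 0 0 6; 0 0 0 6"

```text
time_s: 6.65
ee_pos: [0.5213, 0.1088, 0.1401]
orientation: [-3.14, -0.002, -3.045]
ft_force: [-3.5, -4.6, 3.7]
grip_width: 0.154
```

```bash
python3 st.py
```

```text
6.65 [0.5213 0.1088 0.1401] [-179.9288   -0.0923 -174.4475] [-3.5004 -4.6258  3.7324] [-0.9591  0.6042 -1.7189] 0.1540546385070369 [ 0.3537  0.6225 -0.8583  1.8853  0.5929  0.912   0.8745]
```

Request:
jog_arm --moves "0 0 0 -3; 0 0 0 -3"

```text
time_s: 6.85
ee_pos: [0.5213, 0.1088, 0.14]
orientation: [-3.139, -0.001, -3.097]
ft_force: [-2.9, -5.0, 2.0]
grip_width: 0.159
```

```bash
python3 st.py
```

```text
6.85 [0.5213 0.1088 0.14  ] [-179.8763   -0.0582 -177.4185] [-2.8689 -4.9957  1.987 ] [-1.0869  0.4651 -0.7065] 0.15923007909859577 [ 0.345   0.6172 -0.8459  1.8862  0.5847  0.9071  0.8288]
```

Request:
jog_arm --moves "0 0 0 0; 0 0 0 0; 0 0 0 0; 0 0 0 0" --gripper 0.1

```text
time_s: 7.25
ee_pos: [0.5218, 0.1108, 0.14]
orientation: [3.141, 0.001, -3.089]
ft_force: [-0.0, 0.5, -0.1]
grip_width: 0.451
```

Request:
jog_arm --moves "0 0 30 0; 0 0 80 0; 0 0 120 0; -30 100 120 20; -60 220 100 20"

```text
time_s: 7.75
ee_pos: [0.496, 0.2065, 0.2563]
orientation: [-3.141, 0.005, -2.789]
ft_force: [0.4, 1.3, -0.2]
grip_width: 0.448
```

```bash
python3 st.py; python3 look.py k4.png 250 190 330 280 240 220 320 280
```

```text
7.75 [0.496  0.2065 0.2563] [-179.9553    0.2657 -159.7787] [ 0.4049  1.2771 -0.2149] [ 0.0732 -0.0738 -0.0442] 0.448037732791571 [ 0.2926  0.5115 -1.0318  1.7735  0.4851  1.1319  1.0283]
[0.4911 0.2137 0.2552] [ 179.716     0.1075 -159.0197] [ 0.0181  1.6231 -0.2849] [0.1019 0.0256 0.0475] 0.4513357374787872
tcp px [286.9622 244.9542] [223.4365 251.8851]
```

View pics/k4.png

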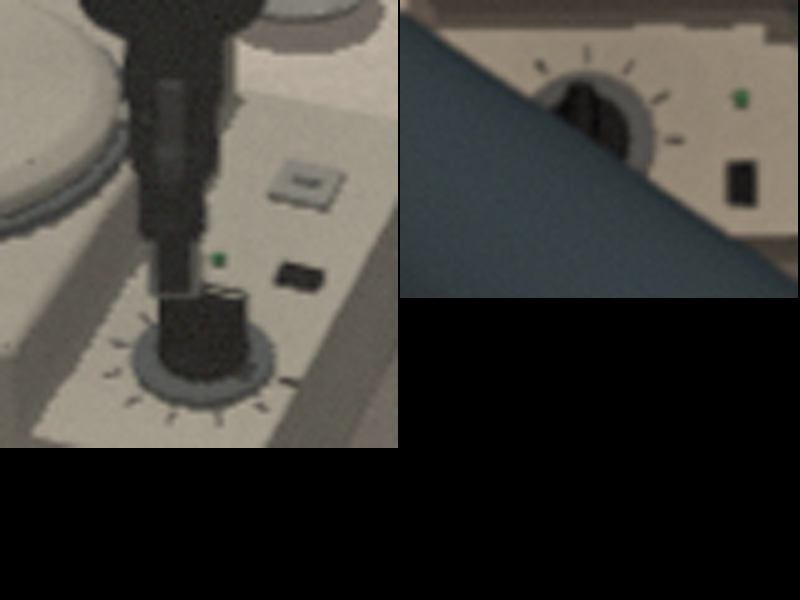

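Request:
jog_arm --moves "-26 110 -50 0; -26 110 -80 0; -26 110 -95 0; -26 110 -105 0; -26 110 -105 0"

```text
time_s: 8.35
ee_pos: [0.4671, 0.3159, 0.1474]
orientation: [-3.141, -0.004, -2.788]
ft_force: [0.2, -0.8, 0.2]
grip_width: 0.448
```

```bash
python3 st.py; python3 look.py k5.png 230 290 350 400 150 240 240 330
```

```text
8.35 [0.4671 0.3159 0.1474] [-179.967    -0.2121 -159.7227] [ 0.1649 -0.8493  0.2214] [-0.0098  0.0031 -0.0125] 0.4477309908758133 [-0.0217  0.6845 -0.9101  1.7974  0.6391  0.9887  0.7293]
[0.4694 0.3155 0.1499] [-179.9811    0.0376 -159.9018] [-0.4834 -0.7658  0.3301] [ 0.008  -0.0331  0.0136] 0.44974242989958463
tcp px [279.1673 318.2157] [187.1835 268.6556]
```

View pics/k5.png

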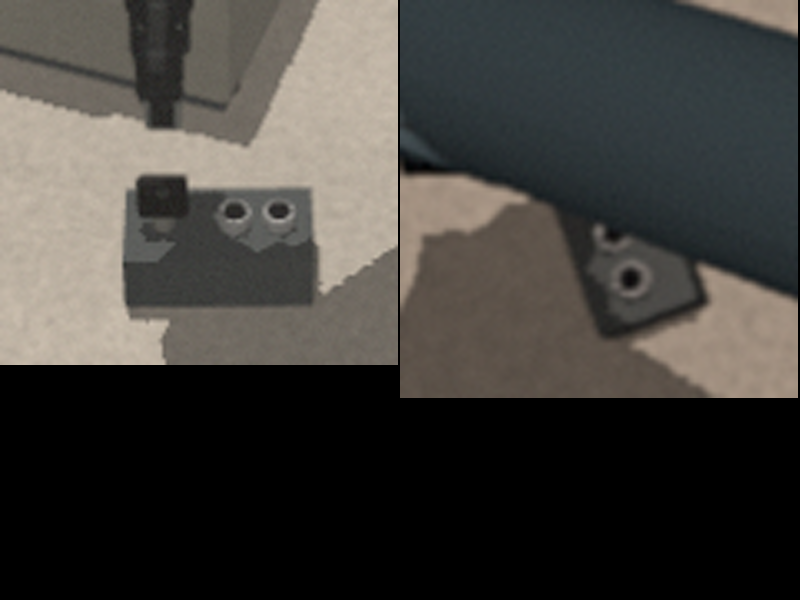

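Request:
jog_arm --moves "-4 9 -20 1; -4 9 -50 1; -4 9 -80 1; -4 9 -94 1; -4 9 -94 1"

```text
time_s: 8.95
ee_pos: [0.4649, 0.3238, 0.0548]
orientation: [-3.141, -0.001, -2.774]
ft_force: [-0.4, -0.4, 0.1]
grip_width: 0.448
```

```bash
python3 look.py k6.png 230 290 330 400 150 240 240 330
```

```text
[0.4656 0.3254 0.0568] [ 179.9671    0.1162 -158.8746] [0.4672 0.9753 0.1853] [ 0.0219 -0.0297 -0.0126] 0.45170947576841874
tcp px [280.0768 353.5092] [191.6047 275.1639]
```

View pics/k6.png

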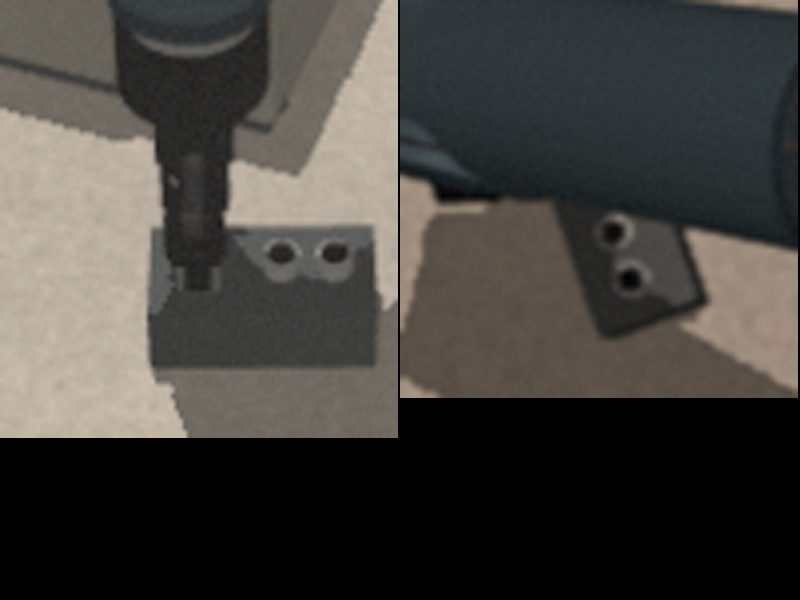

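Request:
jog_arm --moves "0 0 0 0; 0 0 0 0; 0 0 0 0; 0 0 0 0; 0 0 0 0" --gripper 1 --grip_force 25

```text
time_s: 9.55
ee_pos: [0.4653, 0.3256, 0.0566]
orientation: [-3.141, 0.002, -2.772]
ft_force: [0.2, -0.8, 8.2]
grip_width: 0.111
```

```bash
python3 st.py
```

```text
9.55 [0.4653 0.3256 0.0566] [-179.993     0.1205 -158.8258] [ 0.2279 -0.8155  8.2057] [-0.3602  0.0313  0.0173] 0.11087390018710802 [-0.1085  0.807  -0.8085  1.8326  0.7721  0.8478  0.6339]
```

Request:
jog_arm --moves "0 0 0 0; 0 0 10 0; 0 0 30 0; 0 0 70 0; 0 0 100 0" --grip_force 70

```text
time_s: 10.05
ee_pos: [0.4643, 0.3256, 0.1576]
orientation: [3.141, 0.001, -2.771]
ft_force: [0.1, -0.5, 0.1]
grip_width: 0.106
```

```bash
python3 look.py k7.png 230 290 330 400 150 240 240 330
```

```text
[0.4661 0.3274 0.1599] [ 179.8735    0.4002 -158.7998] [0.1631 0.5704 0.0757] [-0.0335 -0.0154  0.0092] 0.1077981834100565
tcp px [278.3129 319.0656] [181.007  269.5127]
```

View pics/k7.png

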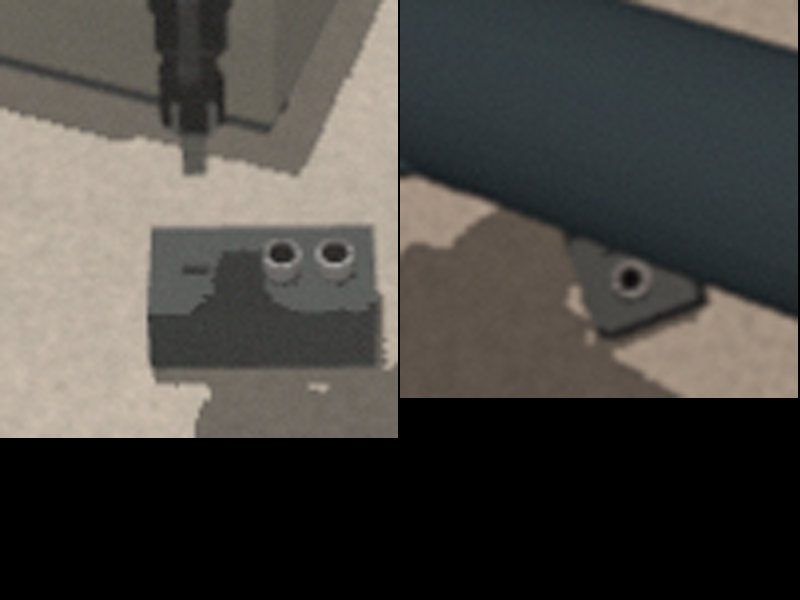

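Request:
jog_arm --moves "0 0 50 0; 20 -100 100 -21; 30 -200 100 -21; 40 -250 100 -21; 57 -300 100 -21"

```text
time_s: 10.65
ee_pos: [0.4976, 0.1327, 0.2466]
orientation: [-3.141, 0.001, -3.139]
ft_force: [1.3, 0.7, 0.3]
grip_width: 0.104
```

```bash
python3 st.py
```

```text
10.65 [0.4976 0.1327 0.2466] [-179.9532    0.0289 -179.8756] [1.2863 0.7224 0.2975] [-0.0383 -0.0629 -0.0117] 0.10449846746060387 [ 0.3954  0.4482 -0.9521  1.837   0.4151  1.0708  0.858 ]
```

Request:
jog_arm --moves "13 -88 0 0; 26 -174 0 0; 26 -174 0 0; 26 -174 0 0; 26 -174 0 0"

```text
time_s: 11.15
ee_pos: [0.5238, -0.0449, 0.2452]
orientation: [-3.14, -0.002, 3.137]
ft_force: [0.0, 0.6, -0.1]
grip_width: 0.106
```

```bash
python3 look.py l1.png 270 160 350 260 300 200 380 290;python3 st.py
```

```text
[ 0.5236 -0.0394  0.2458] [ 179.9631   -0.0425 -179.8654] [ 0.4046 -0.2916  0.1441] [-0.0111  0.0419  0.0438] 0.10530071319045299
tcp px [313.0542 184.8737] [340.3682 237.1271]
11.25 [ 0.5236 -0.0394  0.2458] [ 179.9631   -0.0425 -179.8654] [ 0.4046 -0.2916  0.1441] [-0.0111  0.0419  0.0438] 0.10530071319045299 [ 0.7032  0.4599 -0.923   1.8136  0.413   1.0759  1.2014]
```

View pics/l1.png

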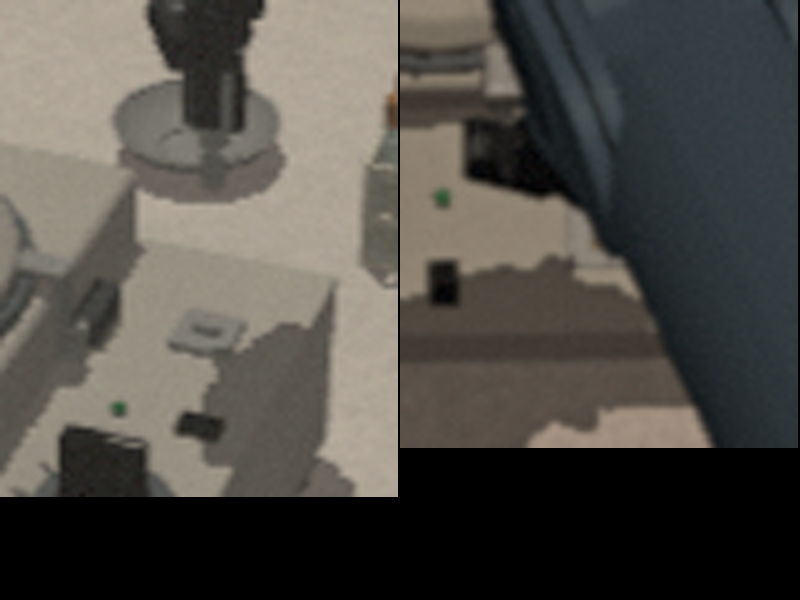

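Request:
jog_arm --moves "0 -1 -40 0.5; 0 -1 -65 0.5; 0 -1 -70 0.5; 0 -1 -70 0.5; 0 -1 -70 0.5"

```text
time_s: 11.75
ee_pos: [0.5249, -0.0393, 0.1774]
orientation: [3.141, 0.002, -3.128]
ft_force: [0.3, 0.1, -0.2]
grip_width: 0.105
```

```bash
python3 look.py l2.png 285 175 345 245 310 220 370 280;python3 st.py
python3 - <<'E'
from h import *
s=get_image("side");save(s,'sl2.png')
st=sense();e=st['ee_pos']
print('tip pred',proj(s,e-[0,0,.0376]),'tcp',proj(s,e), 'slot px 311.23 226.16')
for n in('key_tip','lock_mouth','key_grip'): print(n,[(x['pixel'],x['confidence']) for x in landmark_of(s,n)])
g=cv2.cvtColor(s["color"],cv2.COLOR_RGB2GRAY)
np.set_printoptions(linewidth=220);print(g[200:232,300:326])
E
```

```text
[ 0.525  -0.0399  0.1775] [-179.9898    0.1368 -179.2817] [-0.8054  0.4018 -0.9218] [ 0.0228 -0.056  -0.0124] 0.10197810478115481
tcp px [312.1653 208.297 ] [339.5958 242.0701]
11.85 [ 0.525  -0.0399  0.1775] [-179.9898    0.1368 -179.2817] [-0.8054  0.4018 -0.9218] [ 0.0228 -0.056  -0.0124] 0.10197810478115481 [ 0.6507  0.546  -0.8643  1.878   0.5075  0.9503  1.1362]
tip pred [312.01900549 220.74298646] tcp [312.23533219 208.30986621] slot px 311.23 226.16
key_tip [([309.2, 221.6], 0.64)]
lock_mouth [([309.6, 225.8], 0.81)]
key_grip [([309.2, 203.3], 0.5)]
[[171 171 169 170 137  68  46  41  44  40  45  42  49  68  79  62  36  75 135 164 166 165 164 169 170 170]
 [171 169 170 170 153 101  50  47  42  43  42  38  44  69  79  61  42  75 135 166 167 164 162 166 167 162]
 [168 167 173 168 143  82  46  42  40  40  40  34  44  69  76  55  43  73 136 168 165 165 163 163 166 162]
 [168 169 170 169 142  80  46  47  38  41  43  43  46  69  74  58  41  74 136 167 163 166 165 161 163 163]
 [163 165 165 166 137  80  54  43  42  45  42  43  46  68  79  57  44  74 136 166 165 167 167 165 165 165]
 
[... 2188 characters left out ...]
 120 121 105  78  80  79  79  83  91  91  91  89  90  92]
 [147 146 145 146 139 127 127 126 111  86  78  84  86  85  80  81  79  82  78  87  92  91  92  92  90  90]
 [144 142 147 142 133 124 127 124 124 102  78  73  68  74  78  80  80  81  87  89  87  94  92  90  93  93]
 [149 147 144 132 116 120 122 122 104  83  77  79  80  81  80  80  78  83  89  92  91  92  94  89  93  90]
 [146 146 148 125  88  85  96  93  79  78  81  82  78  79  79  78  77  84  88  90  91  94  89  92  90  89]
 [146 145 146 141 119 100 100 101  92  85  81  83  82  79  81  78  82  90  90  92  93  91  89  93  93  92]
 [147 146 146 144 146 147 147 143 123  88  87  86  80  82  84  81  85  90  90  91  90  91  91  91  88  94]]
```

View pics/l2.png

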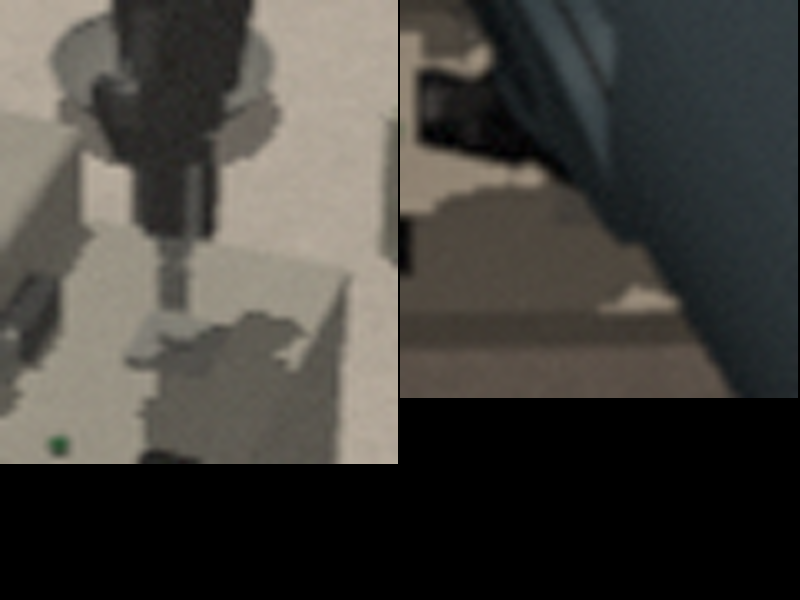

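Request:
jog_arm --moves "-0.7 -1.7 -5 0; -0.7 -1.7 -10 0; -0.7 -1.7 -13 0; -0.7 -1.7 -15 0; -0.7 -1.7 -15 0"

```text
time_s: 12.55
ee_pos: [0.5232, -0.0421, 0.1607]
orientation: [3.141, -0.0, -3.129]
ft_force: [-0.7, -0.5, 0.4]
grip_width: 0.106
```

Request:
jog_arm --moves "0 0 -1 0; 0 0 -2 0; 0 0 -3 0; 0 0 -4 0; 0 0 -4 0"

```text
time_s: 13.05
ee_pos: [0.5234, -0.042, 0.157]
orientation: [3.141, 0.0, -3.129]
ft_force: [-0.5, 0.6, -0.2]
grip_width: 0.103
```

```bash
python3 st.py
```

```text
13.05 [ 0.5234 -0.042   0.157 ] [ 179.9855    0.0098 -179.3065] [-0.5496  0.6063 -0.2298] [ 0.148  -0.0136 -0.0065] 0.10292029682132228 [ 0.6378  0.5723 -0.8433  1.8953  0.5351  0.9153  1.1173]
```

Request:
jog_arm --moves "0 0 -1 0; 0 0 -2 0; 0 0 -3 0; 0 0 -4 0; 0 0 -4 0"

```text
time_s: 13.55
ee_pos: [0.5234, -0.042, 0.1531]
orientation: [3.141, 0.0, -3.13]
ft_force: [-0.2, 1.3, 1.4]
grip_width: 0.105
```

```bash
python3 st.py; python3 look.py l3.png 285 175 345 245 310 220 370 280
```

```text
13.55 [ 0.5234 -0.042   0.1531] [ 179.9871    0.0117 -179.3089] [-0.1772  1.2918  1.4112] [ 0.3623 -0.0678 -0.0316] 0.10525924568664581 [ 0.6341  0.5777 -0.8389  1.898   0.541   0.9084  1.1126]
[ 0.5234 -0.042   0.1531] [ 179.9873    0.0122 -179.3081] [1.5543 1.2854 1.478 ] [ 0.4407 -0.0477  0.0356] 0.10548877691294542
tcp px [312.893  216.0891] [340.1487 244.5841]
```

View pics/l3.png

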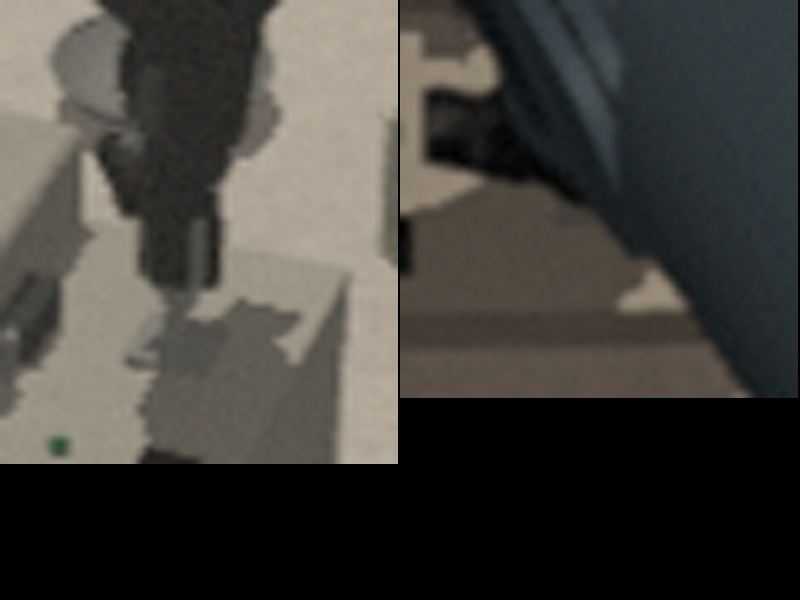

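Request:
jog_arm --moves "0 1.3 -2 6; 0 0.3 -3 0; 0 -0.7 -4 -6; 0 0.3 -4 0; 0 1.3 -4 6"

```text
time_s: 14.15
ee_pos: [0.5243, -0.0413, 0.1497]
orientation: [-3.14, 0.002, -3.021]
ft_force: [2.5, -2.0, 3.4]
grip_width: 0.106
```

```bash
python3 st.py
```

```text
14.15 [ 0.5243 -0.0413  0.1497] [-179.9184    0.1116 -173.1003] [ 2.4819 -1.9565  3.4412] [-0.3527 -0.349  -0.0737] 0.10642086412702148 [ 0.6445  0.5919 -0.8586  1.8992  0.5664  0.9099  1.1989]
```

Request:
jog_arm --moves "0 -1 -1 -6; 0 -2 -2 -12; 0 -1 -3 -6; 0 0 -3 0; 0 -1 -3 -6"

```text
time_s: 14.65
ee_pos: [0.5234, -0.0416, 0.146]
orientation: [3.141, 0.0, -3.128]
ft_force: [-0.0, 3.0, 1.1]
grip_width: 0.102
```

```bash
python3 st.py
```

```text
14.65 [ 0.5234 -0.0416  0.146 ] [ 179.9426    0.0086 -179.1961] [-0.0271  2.9597  1.1381] [ 0.7284 -0.056  -0.0615] 0.10189571156982144 [ 0.6282  0.588  -0.8323  1.9029  0.5517  0.8961  1.1056]
```

Request:
jog_arm --moves "0 1.5 -2 6; 0 0.5 -3 0; 0 -0.5 -4 -6; 0 0.5 -4 0; 0 1.5 -5 6"

```text
time_s: 15.15
ee_pos: [0.5241, -0.0412, 0.1416]
orientation: [-3.14, 0.001, -3.021]
ft_force: [0.7, -2.6, 3.4]
grip_width: 0.107
```

```bash
python3 st.py
```

```text
15.15 [ 0.5241 -0.0412  0.1416] [-179.8857    0.0818 -173.0925] [ 0.7379 -2.5579  3.3721] [-0.5505 -0.3107  0.0001] 0.10728281111180424 [ 0.6364  0.6029 -0.8493  1.9048  0.5791  0.8966  1.1883]
```

Request:
jog_arm --moves "0 -1 -1 -6; 0 -2 -2 -12; 0 -1 -3 -6; 0 0 -3 0; 0 -1 -3 -6"

```text
time_s: 15.65
ee_pos: [0.5235, -0.0415, 0.1379]
orientation: [3.141, 0.0, -3.128]
ft_force: [0.8, 2.5, -4.1]
grip_width: 0.106
```

```bash
python3 st.py
```

```text
15.65 [ 0.5235 -0.0415  0.1379] [ 179.9751    0.0147 -179.2077] [ 0.8217  2.4787 -4.0964] [ 0.5824 -0.1333  0.0197] 0.10608602211026436 [ 0.6202  0.599  -0.8228  1.9081  0.5644  0.8821  1.0951]
```

Request:
jog_arm --moves "0 0.5 -1 0; 0 0.5 -2 0; 0 0.5 -3 0; 0 0.5 -3 0"

```text
time_s: 16.05
ee_pos: [0.5235, -0.0413, 0.1356]
orientation: [-3.14, 0.0, -3.128]
ft_force: [-2.0, -1.5, 8.4]
grip_width: 0.106
```

```bash
python3 st.py
```

```text
16.05 [ 0.5235 -0.0413  0.1356] [-179.93      0.0144 -179.2419] [-2.0334 -1.4519  8.4191] [-0.2872  0.3589  0.0969] 0.10591183568829036 [ 0.6158  0.6016 -0.8189  1.9096  0.5687  0.8784  1.0899]
```

Request:
jog_arm --moves "0 -0.2 -1 0; 0 -0.2 -2 0; 0 -0.2 -2 0"

```text
time_s: 16.35
ee_pos: [0.5237, -0.0413, 0.1354]
orientation: [-3.139, 0.0, -3.128]
ft_force: [-7.6, -1.4, 27.3]
grip_width: 0.105
```

```bash
python3 st.py;  python3 look.py l4.png 285 175 345 245 310 220 370 280
```

```text
16.35 [ 0.5237 -0.0413  0.1354] [-179.8528    0.0182 -179.2406] [-7.6341 -1.4125 27.2778] [-0.498   1.9754  0.0472] 0.10491047302479789 [ 0.6145  0.602  -0.8185  1.9097  0.5706  0.8786  1.0878]
[ 0.5237 -0.0413  0.1354] [-179.8549    0.0282 -179.2361] [-7.3269 -2.1108 26.1272] [-0.4538  1.9318  0.022 ] 0.10139602649779178
tcp px [312.5776 222.0106] [339.591  245.7624]
```

View pics/l4.png

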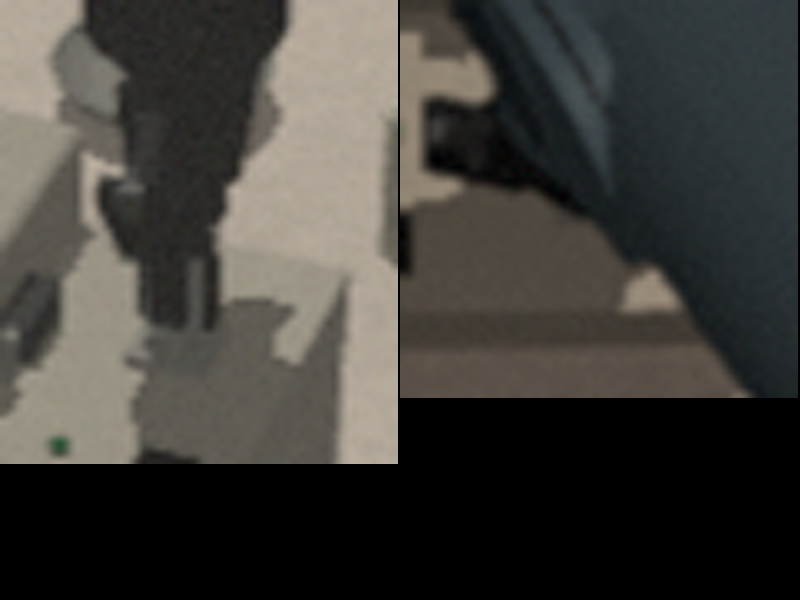

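Request:
jog_arm --moves "0 0 1.5 0; 0 0 1.5 -6; 0 0 1.5 -13; 0 0 1.5 -20; 0 0 1.5 -20"

```text
time_s: 16.95
ee_pos: [0.5239, -0.0408, 0.1356]
orientation: [-3.141, 0.002, 2.803]
ft_force: [-2.5, 0.8, 9.9]
grip_width: 0.103
```

```bash
python3 st.py
```

```text
16.95 [ 0.5239 -0.0408  0.1356] [-179.9833    0.0907  160.5905] [-2.5276  0.8329  9.9308] [ 0.0155  0.437  -0.0137] 0.10262335078926281 [ 0.5587  0.5721 -0.7375  1.9126  0.5073  0.8499  0.7874]
```

Request:
jog_arm --moves "0 0 0 -8; 0 0 0 -16; 0 0 0 -24; 0 0 0 -32; 0 0 0 -32"

```text
time_s: 17.45
ee_pos: [0.5248, -0.041, 0.1356]
orientation: [3.14, 0.002, 2.245]
ft_force: [1.5, -0.8, 7.1]
grip_width: 0.106
```

```bash
python3 st.py
```

```text
17.45 [ 0.5248 -0.041   0.1356] [179.8824   0.1405 128.6456] [ 1.4989 -0.8042  7.1436] [-0.0547 -0.2722  0.0534] 0.10578829442876156 [ 0.4638  0.5338 -0.6062  1.917   0.4119  0.8128  0.3094]
```

Request:
jog_arm --moves "0 0 0 -8; 0 0 0 -16; 0 0 0 -24; 0 0 0 -30; 0 0 0 -30"

```text
time_s: 17.95
ee_pos: [0.525, -0.041, 0.1356]
orientation: [3.138, 0.001, 1.723]
ft_force: [1.4, -0.2, 6.9]
grip_width: 0.105
```

```bash
python3 st.py
```

```text
17.95 [ 0.525  -0.041   0.1356] [179.8121   0.059   98.7371] [ 1.3636 -0.1747  6.9085] [-0.0753 -0.4238  0.0642] 0.1046067218395812 [ 0.3707  0.5059 -0.4825  1.9221  0.3243  0.7865 -0.1387]
```

Request:
jog_arm --moves "0 0 0 -5; 0 0 0 -9; 0 0 0 -12; 0 0 0 -12"

```text
time_s: 18.35
ee_pos: [0.525, -0.0409, 0.1356]
orientation: [3.138, 0.0, 1.515]
ft_force: [1.3, -0.6, 7.5]
grip_width: 0.107
```

```bash
python3 st.py
```

```text
18.35 [ 0.525  -0.0409  0.1356] [179.8009   0.0079  86.822 ] [ 1.2946 -0.592   7.4969] [-0.0733 -0.4041  0.0844] 0.10688468957824536 [ 0.3331  0.4969 -0.4333  1.9242  0.2899  0.7779 -0.3173]
```

Request:
jog_arm --moves "0 0 0 -2; 0 0 0 -4; 0 0 0 -4"

```text
time_s: 18.65
ee_pos: [0.5251, -0.041, 0.1356]
orientation: [3.138, -0.0, 1.446]
ft_force: [2.0, -0.4, 6.7]
grip_width: 0.105
```

```bash
python3 st.py
```

```text
18.65 [ 0.5251 -0.041   0.1356] [179.7953  -0.0094  82.8548] [ 1.9915 -0.4319  6.7019] [-0.1024 -0.4392  0.0786] 0.10521797681386688 [ 0.3205  0.4941 -0.4169  1.9249  0.2787  0.7751 -0.3769]
```

Request:
jog_arm --moves "0 0 0 -2; 0 0 0 -4; 0 0 0 -4"

```text
time_s: 18.95
ee_pos: [0.5252, -0.0409, 0.1356]
orientation: [3.138, -0.001, 1.377]
ft_force: [1.3, -0.8, 5.4]
grip_width: 0.103
```

```bash
python3 st.py
```

```text
18.95 [ 0.5252 -0.0409  0.1356] [179.7828  -0.0326  78.8753] [ 1.3209 -0.7662  5.4489] [-0.005  -0.5498  0.1325] 0.10254296203350112 [ 0.3076  0.4915 -0.4004  1.9255  0.2673  0.7723 -0.4367]
```

Request:
jog_arm --moves "0 0 0 -1; 0 0 0 -2; 0 0 0 -2"

```text
time_s: 19.25
ee_pos: [0.5252, -0.0408, 0.1356]
orientation: [3.138, -0.001, 1.343]
ft_force: [2.6, 0.2, 6.3]
grip_width: 0.105
```

```bash
python3 st.py; python3 look.py l5.png 285 175 345 245 310 220 370 280
```

```text
19.25 [ 0.5252 -0.0408  0.1356] [179.7861  -0.0382  76.9305] [2.5531 0.1669 6.2733] [ 0.0036 -0.5803  0.2909] 0.10473709076801413 [ 0.3013  0.4902 -0.3924  1.9259  0.2619  0.771  -0.4661]
[ 0.5252 -0.0408  0.1356] [179.785   -0.0415  76.9533] [ 2.6852 -0.7452  6.0147] [ 0.0352 -0.562   0.2968] 0.1074416514186665
tcp px [311.9529 221.9276] [339.3863 245.1237]
```

View pics/l5.png

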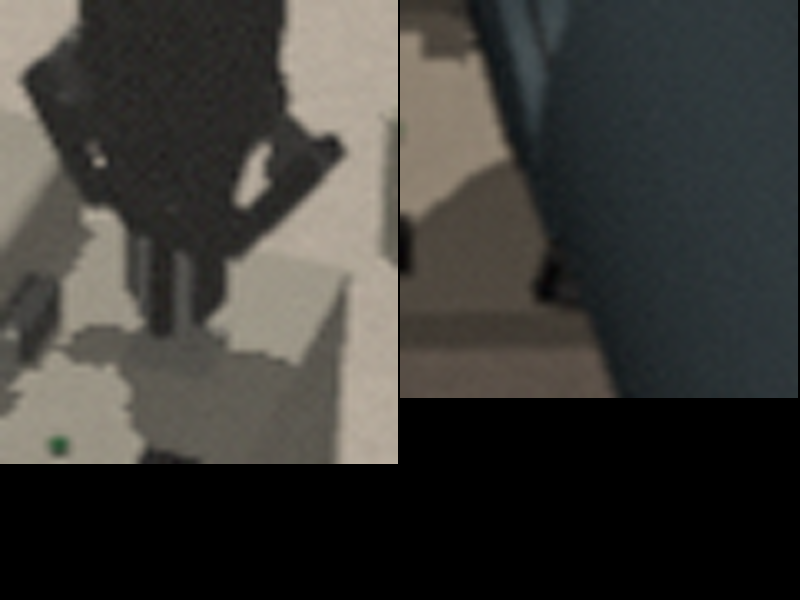

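Request:
jog_arm --moves "0 0 0 -1.5; 0 0 0 -1.5; 0 0 0 -1.5; 0 0 0 -1.5; 0 0 0 -1.5"

```text
time_s: 19.85
ee_pos: [0.5252, -0.0408, 0.1356]
orientation: [3.138, -0.001, 1.317]
ft_force: [2.3, 0.7, 6.8]
grip_width: 0.104
```

```bash
python3 st.py
```

```text
19.85 [ 0.5252 -0.0408  0.1356] [179.7834  -0.0436  75.4685] [2.3142 0.6856 6.7831] [-0.0313 -0.5833  0.3939] 0.10391460061984743 [ 0.2966  0.4893 -0.3863  1.9262  0.2577  0.7701 -0.488 ]
```

```bash
python3 look.py f1.png 130 130 420 410 100 100 520 400
```

```text
[ 0.5252 -0.0408  0.1356] [179.7862  -0.0429  75.4711] [1.987  0.5651 6.1738] [ 0.0262 -0.5626  0.3719] 0.1040483972185892
tcp px [311.9607 221.9344] [339.3919 245.1324]
```

View pics/f1.png

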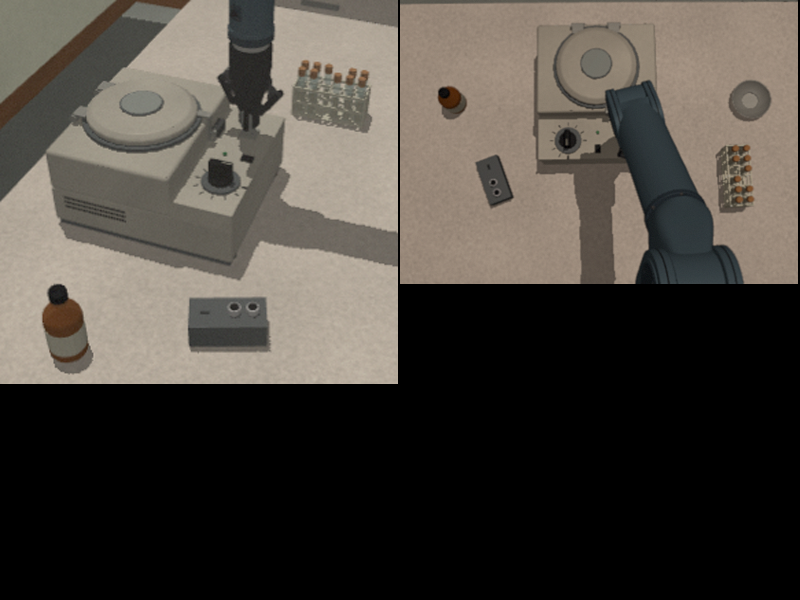

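```bash
python3 -c "
from plant import sign_off
print(sign_off())"
```

```text
the job is handed in; nothing more can be done
None
```

I turned the knob to its anticlockwise stop, put the release key fully home in the lid lock and turned it clockwise to its stop. The gripper is still holding it there, at about 20 s on the clock.

- **Knob:** I turned it about 66° anticlockwise until the wrist torque rose to 1.7 N m at the stop. The later pictures show the bar in line with the centrifuge's x axis.
- **Key insertion:** Rocking it about 6° and 1 mm each way took it past both pairs of pins with only a few newtons of push. It stopped firmly where the fully-home height was expected, taking 27 N without sinking further.
- **Key turn:** The wrist turned 105° in all, more than the nominal 90° plus 8.6° of play. I put the difference down to give in the grip. The torque rose from 0.08 to about 0.38 N m over the last few degrees, above the spring's 0.08 N m, so I take the plug to be against its stop. I could not see the plug angle directly.
- **Bystanders:** In the last pictures the rack, bottle and dish look to be where they started.

The two cameras disagreed by up to 4 mm in y. I trusted the top view at the lock because it matched the position felt when gripping the knob, and the key entered the slot first time.

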